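# Register a key blank and check its marked width with sprung tweezers

### The job

First push the brass key blank fully home against both stops of the grey fixture, its long side against the far fence and its end against the end stop. Then take up the sprung tweezers by the blue finger grips, squeeze them until the gap between their points matches the gap between the two dark lines on the blank, and finish still holding them there, level and steady, one point just above each line without touching the blank, which stays home against its stops. Leave the other things on the bench where they are.

Things in the scene. Friction and masses are not known exactly. Their poses are not given: they have to be found in the camera images.
- fixture: grey fixture fixed to the bench: plate 110 (x) x 170 (y) x 8 mm, origin under its centre, x to the far side, y left. On it two dark steel stops, tops 18 mm above the bench, 12 mm thick: the fence along y, near face at x = +35 mm (y -70 to +60); the end stop along x, right face at y = +50 mm (x -12 to +32)
- seat (a point): on the fixture plate's top, 8 mm above the bench: the point where the blank's origin lies when the blank is home against both stops; axes as the fixture's
- blank: loose brass key blank, 30 (x) x 90 (y) x 14 mm high, 0.12 kg, lying on the fixture plate off its stops; origin at the centre of its underside, long axis y. Two dark lines 16 mm apart run across its top along x, at y = -8 and +8 mm; home means within 2 mm of both stops and square to 0.04 rad
- line_right (a point): middle of the dark line at y = -8 mm on the blank's top face
- line_left (a point): middle of the dark line at y = +8 mm on the blank's top face
- tweezers: loose parallel-action sprung steel tweezers, about 0.09 kg, 165 mm long, lying flat on the bench. Origin on the underside, midway between the blue finger grips when open; x along the blades to the points, y left, z up. The right blade (y < 0) is this body, with two guide pins along y at x = -48 and -74 mm (to y = +31 mm); the left blade slides on them, staying parallel
- grips (a point): on the tweezers, 10 mm above their origin. The grips span x -18 to +18 mm, z 0 to 20 mm of the tweezers; flat outer faces at y = -25 mm and, left, at y = 25 mm minus the joint value. Width over the grips: 50 mm when open; gap between the points = that width minus 16 mm, so 32 mm for the lines
- tweezers_jaw (a joint): travel of the left blade towards the right one, m: 0 open (gap 34 mm) to 0.030 (gap 4 mm); gap between the points = 0.034 minus this. A spring of 300 N/m with 2.1 N preload opens it; the lines' 16 mm gap takes 7.5 N
- tip_right (a point): point of the right blade: at x = 76, y = -17, z = 0 mm of the tweezers (lowest edge of the 3 mm thick point)
- tip_left (a point): point of the left, sliding blade, likewise: at x = 76 mm, y = 17 mm minus the joint value, z = 0
- tape_blue: bystander: roll of blue tape, 84 mm across, 19 mm high
- pliers: bystander: pliers with red handles, 160 mm long
Not all that is in view belongs to the job. Of the things shaped like the blank, the brass one is meant.

How it is judged:
On the way, in this order (a step that is already met when the one before it is completed fails the run):
1. the blank is home against the fence and the end stop (x of blank in the frame of seat between -0.002 and 0.002 m and y of blank in the frame of seat between -0.002 and 0.002 m and angle between the x axis of blank and the x axis of seat, either way round below 0.04 rad), for 0.2 s.
2. the tweezers are taken up clear of the bench (height (world z) of each of tip_right, tip_left above 0.02 m and contact force between the fingers and tweezers above 1 N), for 0.2 s.
At the end, for the whole second after the job is handed in: Blank within 2 mm of its seat and 0.04 rad of square; tweezers held by the gripper, level within 0.2 rad, at rest, touching neither blank nor fixture; points 16 mm apart within 1.8 mm, each 0.8 to 20 mm above its line: within 3 mm across it and 13 mm of its middle along it (all of step 1 and ((y of tip_right in the frame of blank between -0.011 and -0.005 m and y of tip_left in the frame of blank between 0.005 and 0.011 m) or (y of tip_right in the frame of blank between 0.005 and 0.011 m and y of tip_left in the frame of blank between -0.011 and -0.005 m)) and distance between tip_right and tip_left between 0.0142 and 0.0178 m and x of tip_right in the frame of blank between -0.013 and 0.013 m and z of tip_right in the frame of blank between 0.0148 and 0.034 m and x of tip_left in the frame of blank between -0.013 and 0.013 m and z of tip_left in the frame of blank between 0.0148 and 0.034 m and velocity of joint tweezers_jaw between -0.01 and 0.01 m/s and linear speed of tweezers below 0.02 m/s and contact force between the fingers and tweezers above 1 N and contact force between tweezers and blank below 0.3 N and contact force between tweezers and fixture below 0.3 N and angle between tweezers's own z axis and vertical below 0.2 rad); the arm keeps its last pose, push and grip.
It fails at once if a bystander (tape roll, pliers) is moved by more than 30 mm (distance of any of tape_blue, pliers from where it was at the start of the episode above 0.03 m).
It also fails if it takes over 56 s, if anything falls off the work surface, if the arm or the gripper's body presses on something with over 40 N, if the wrist force passes 120 N, or if a joint passes its speed limit or range.

### The arm

A 6-joint arm with a two-finger parallel gripper is mounted at the origin on a cart in front of the work surface, level with it; the furniture and walls round the work are solid. World frame = base frame: x ahead of the robot, y to its left, z up, the work surface at z = 0. Lengths are in m, angles in rad, forces in N, time in s.
With the tool pointing down it reaches from about 0.25 to 0.775 m from the base axis. Payload 4 kg.
Tool frame: the origin (TCP) lies midway between the tips of the shut fingers; the grasp point (between the pads) lies 19 mm behind it; z points along the fingers, y is the line along which they close (so a half turn about z gives the same grasp; the last joint's range is limited). The gripper opens to 85 mm and grips with 20 to 120 N. Pads are 22 mm wide; open, the fingers measure 114 mm over their backs; the gripper's body (76 mm by 85 mm) begins 54 mm behind the grasp point. The pads swing forward as they close: fully open they stand 13 mm farther back than shut.
Start: joints at [-1.211, 0.087, 1.371, -0, 1.684, -0.103], TCP at [0.246, -0.492, 0.231] pointing down, gripper open.
Joint ranges: [-3.1, 3.1], [-0.76, 2.03], [0.27, 2.55], [-1.08, 4.22], [0.17, 2.65], [-2.57, 2.57]. Speed limits (rad/s): [2.79, 2.79, 3.14, 3.14, 3.14, 3.14].

### API

Orientations are given as a unit quaternion [x, y, z, w].
In Python, from rig import robot gives the robot as it stands. Calls block until the motion is done:
- robot.movep(position, orientation): joint-space move of the TCP to a pose.
- robot.movel(position, velocity=0.15, orientation=None, stop_force=None): straight line of the TCP; orientation=None keeps the orientation; velocity is the mean speed in m/s. With stop_force (N) it stops when the force on the tool has changed by that much, and returns True; else False.
- robot.move_joints(angles): joint-space move.
- robot.open_gripper() and robot.clamp(): open the fingers fully, or close them until they stop; the grip force is fixed at half the most.
- robot.wait(seconds).
- robot.inverse_kinematics(position, orientation): joint angles nearest the present ones, or None.
- robot.capture(name): name is "side" or "top"; returns the picture (420x560x3 uint8, red, green, blue); there is no depth.
- robot.camera_model(name): a dict with "fx", "fy", "cx", "cy" (pixels), "dist_coeffs" ([k1, k2, p1, p2, k3] as OpenCV has them; the pictures are not rectified), "world_from_camera" (4x4, takes a point from camera to world coordinates). Camera axes: x right, y up, looking along -z (the intrinsics and any distortion apply to the point x, -y, -z); pixel columns grow to the right and rows downward; lengths in m; the calibration is good to about 2 mm. A picture is of the moment at which its call begins. camera_model takes no time and is no camera call.
A pose or a line that the arm cannot do raises robot.Unreachable and nothing moves.
- robot.hand_in(): hands the job in; it is judged then, once.
Trained networks look in the newest picture that a camera, given by its name, has taken for a name from the list of things; names that differ only in an ending like _2 or _b are one class to them, and where a whole thing is asked for, a point or a joint stands for the part that bears it (a point fixed in the world has none). Each returns a list of dicts, best first, with "conf" (0 to 1); they miss things now and then, are a little off and sometimes report something else, mostly with a low value. They report only what shows in the picture. A call takes as long as a camera call. They do not tell look-alikes from the thing itself.
- robot.silhouettes(query, camera): "region" (420x560 bool, what is visible of it) and "extent" ([centre column, centre row, width, height] in pixels, round what is visible of it).
Readings, each from a call of its own:
- robot.get_time(): time.
- robot.get_joint_pos(): joint angles.
- robot.get_joint_vel(): joint speeds.
- robot.get_tau(): joint torques, N m.
- robot.get_position(): TCP position.
- robot.get_tcp_rot(): TCP orientation.
- robot.get_contact_force(): force on the tool from outside, world axes, zero at the start.
- robot.get_moment(): the same for the moment, N m.
- robot.get_opening(): finger opening in m.
- robot.get_grasp_force(): force on a finger pad.
Only numpy, scipy, OpenCV 4.12 (cv2) and the standard library are available. Lean on these libraries where they do the work, as an engineer would, in place of code of your own. Each camera call takes 0.05 s, during which the arm holds its last target. There are 200 camera calls.

## Working session

There is one attempt and no reset: what is moved stays moved. The work goes in short steps, each a Python script; the robot and the scene stay as the last script left them, time stands still between calls to the robot, and variables do not carry over. Pictures are saved under pics/ and viewed, at most 10 in all, crops included, and the job is handed in when it is done.

```bash
ls; mkdir -p pics
python3 - <<'E'
from rig import robot
import cv2,numpy as np
ims=[]
for n in("top","side"):
    im=robot.capture(n); cv2.imwrite(f"pics/{n}0.png",im[:,:,::-1].copy())
    m=robot.camera_model(n); print(n,{k:(np.round(v,4).tolist() if not isinstance(v,float) else v) for k,v in m.items()})
    for q in("blank","tweezers","fixture","tape_blue","pliers"):
        try:
            for d in robot.silhouettes(q,n): print(n,q,round(d["conf"],2),np.round(d["extent"]).tolist(),d["region"].sum())
        except Exception as e: print(q,e)
print(robot.get_time(),robot.get_tcp_rot(),robot.get_opening())
E
```

```text
pics
top {'fx': 405.2609127466582, 'fy': 405.2609127466582, 'cx': 280.35980068439113, 'cy': 210.28133079449717, 'dist_coeffs': [-0.0369, 0.0, 0.0, 0.0, 0.0], 'world_from_camera': [[-0.0279, 0.9975, -0.0655, 0.4557], [-0.9996, -0.0275, 0.0076, -0.0254], [0.0057, 0.0657, 0.9978, 1.1082], [0.0, 0.0, 0.0, 1.0]]}
top blank 0.95 [266.0, 244.0, 28.0, 32.0] 406
top blank 0.77 [246.0, 179.0, 38.0, 18.0] 400
top tweezers 0.89 [338.0, 234.0, 35.0, 58.0] 440
top fixture 0.73 [241.0, 172.0, 69.0, 56.0] 2163
top tape_blue 0.58 [162.0, 174.0, 33.0, 30.0] 420
top tape_blue 0.29 [332.0, 229.0, 22.0, 51.0] 171
top pliers 0.61 [404.0, 187.0, 22.0, 59.0] 488
side {'fx': 399.46602525558467, 'fy': 399.46602525558467, 'cx': 273.80491822322483, 'cy': 214.21839403905855, 'dist_coeffs': [-0.0031, 0.0, 0.0, 0.0, 0.0], 'world_from_camera': [[-0.7646, -0.3521, 0.5398, 1.0667], [0.644, -0.3842, 0.6616, 0.6058], [-0.0255, 0.8534, 0.5206, 0.5427], [0.0, 0.0, 0.0, 1.0]]}
side blank 0.81 [274.0, 251.0, 32.0, 28.0] 487
side blank 0.76 [315.0, 217.0, 11.0, 18.0] 244
side tweezers 0.77 [262.0, 192.0, 55.0, 16.0] 632
side fixture 0.58 [276.0, 264.0, 78.0, 64.0] 2148
side fixture 0.35 [262.0, 190.0, 58.0, 19.0] 664
side tape_blue 0.8 [351.0, 317.0, 44.0, 40.0] 1126
side pliers 0.75 [183.0, 186.0, 50.0, 16.0] 373
side pliers 0.31 [265.0, 190.0, 53.0, 19.0] 527
0.6 [9.73347959e-01 2.29333268e-01 4.39283634e-06 5.70998120e-05] 0.08536415562672749
```

Run:
```python
import cv2
a=cv2.imread("pics/top0.png")[125:305,170:430]; cv2.imwrite("pics/top0c.png",cv2.resize(a,(780,540),interpolation=cv2.INTER_CUBIC))
a=cv2.imread("pics/side0.png")[160:360,150:410]; cv2.imwrite("pics/side0c.png",cv2.resize(a,(780,600),interpolation=cv2.INTER_CUBIC))
```

```text
(no output)
```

View pics/top0c.png

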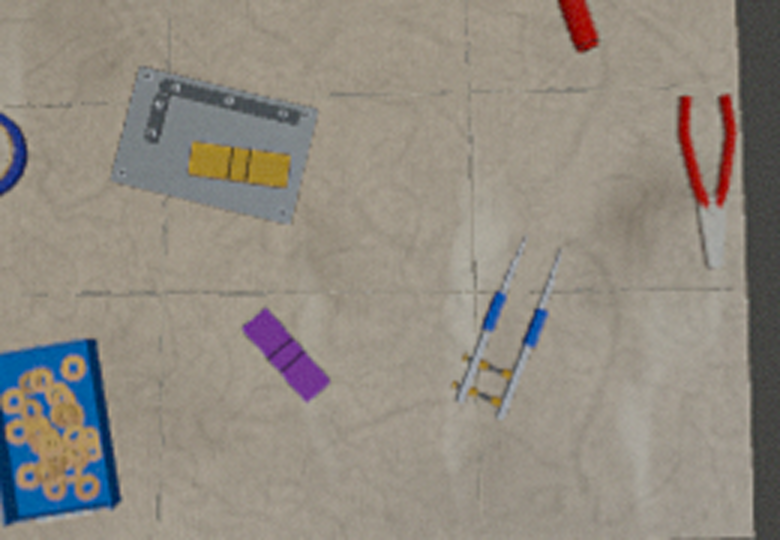

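View pics/side0c.png

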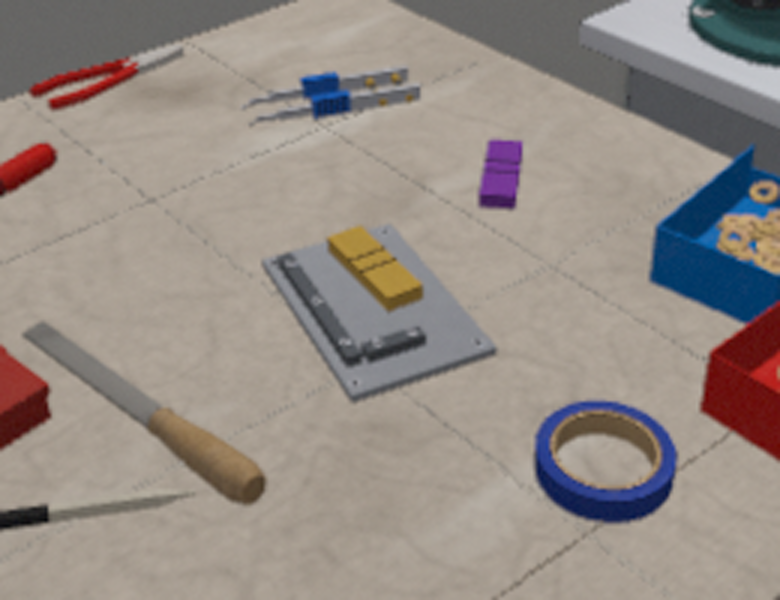

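```bash
cat > h.py <<'E'
import numpy as np,cv2
from rig import robot
from scipy.spatial.transform import Rotation as R
def cam(n):
    m=robot.camera_model(n);K=np.array([[m["fx"],0,m["cx"]],[0,m["fy"],m["cy"]],[0,0,1]])
    return K,np.array(m["dist_coeffs"],float),np.array(m["world_from_camera"])
def p2w(n,uv,z):
    K,d,T=cam(n);p=cv2.undistortPoints(np.float64(uv).reshape(-1,1,2),K,d)[:,0]
    r=np.c_[p[:,0],-p[:,1],-np.ones(len(p))]@T[:3,:3].T
    return T[:3,3]+r*((z-T[2,3])/r[:,2])[:,None]
def w2p(n,P):
    K,d,T=cam(n);c=(np.float64(P).reshape(-1,3)-T[:3,3])@T[:3,:3]
    return cv2.projectPoints(c*[1,-1,-1],np.zeros(3),np.zeros(3),K,d)[0][:,0]
def rect(n,mask,z):
    c=max(cv2.findContours(mask.astype(np.uint8),0,1)[0],key=cv2.contourArea)
    return cv2.minAreaRect(np.float32(p2w(n,c[:,0],z)[:,:2]*1000))
def q(yaw): # tool down; tool y (closing) axis at angle yaw in world
    # tool z=-Z, tool y=(cos,sin,0)
    y=np.array([np.cos(yaw),np.sin(yaw),0]);z=np.array([0,0,-1.]);x=np.cross(y,z)
    return R.from_matrix(np.c_[x,y,z]).as_quat()
def save(n,name,box,size,im=None):
    im=robot.capture(n) if im is None else im
    a,b,c,d=box;cv2.imwrite("pics/"+name,cv2.resize(im[c:d,a:b,::-1],size,interpolation=cv2.INTER_CUBIC));return im
def blobs(im,lo,hi,box):
    a,b,c,d=box;hsv=cv2.cvtColor(im,cv2.COLOR_RGB2HSV);m=np.zeros(im.shape[:2],np.uint8)
    m[c:d,a:b]=cv2.inRange(hsv,np.array(lo),np.array(hi))[c:d,a:b];return m
E
python3 - <<'E'
from h import *
for n in("top","side"):
    im=cv2.imread(f"pics/{n}0.png")[:,:,::-1].copy()
    robot.capture(n)
    f=robot.silhouettes("fixture",n)[0]["region"]; bl=[d["region"] for d in robot.silhouettes("blank",n)]
    hsv=cv2.cvtColor(im,cv2.COLOR_RGB2HSV)
    br=[b for b in bl if np.median(hsv[...,0][b])<40]
    for b in br: print(n,"blank",rect(n,b,.022)); f=f|b
    f=cv2.morphologyEx(f.astype(np.uint8),cv2.MORPH_CLOSE,np.ones((3,3)))
    print(n,"fix",rect(n,f,.008 if n=="top" else .008))
    e=[d for d in robot.silhouettes("tweezers",n)][0]["extent"]; x,y,w,h_=e
    box=[int(x-w/2-4),int(x+w/2+4),int(y-h_/2-4),int(y+h_/2+4)]
    m=blobs(im,(100,150,60),(130,255,255),box)
    N,l,s,c=cv2.connectedComponentsWithStats(m)
    for i in range(1,N):
        if s[i,4]>5: print(n,"grip",s[i].tolist(),c[i],p2w(n,c[i],.018)[0])
    print(box)
a=cv2.imread("pics/side0.png")[183:203,230:294];b=cv2.imread("pics/top0.png")[200:268,316:362]
A=cv2.resize(a,None,fx=12,fy=12,interpolation=cv2.INTER_CUBIC);B=cv2.resize(np.rot90(b).copy(),None,fx=7,fy=7,interpolation=cv2.INTER_CUBIC)
o=np.zeros((A.shape[0]+B.shape[0],max(A.shape[1],B.shape[1]),3),np.uint8);o[:A.shape[0],:A.shape[1]]=A;o[A.shape[0]:,:B.shape[1]]=B
cv2.imwrite("pics/tw.png",o);print(o.shape)
E
```

```text
top blank ((612.1569213867188, 47.44058609008789), (90.18582916259766, 31.519718170166016), 80.24555206298828)
top fix ((632.944091796875, 71.36508178710938), (169.21768188476562, 109.61669921875), 74.6401596069336)
top grip [331, 223, 7, 12, 38] [334.18421053 228.42105263] [ 0.47433645 -0.17710644  0.018     ]
top grip [345, 228, 7, 12, 41] [348.04878049 233.48780488] [ 0.4596591 -0.2139991  0.018    ]
[318, 357, 207, 262]
side blank ((619.3058471679688, 55.02404022216797), (101.49807739257812, 38.95576477050781), 79.12474060058594)
side fix ((636.6358642578125, 72.30155944824219), (182.5634307861328, 114.83587646484375), 74.99658966064453)
side grip [251, 185, 15, 14, 146] [258.30136986 191.        ] [ 0.47427173 -0.18573153  0.018     ]
[233, 293, 178, 202]
(562, 768, 3)
```

View pics/tw.png

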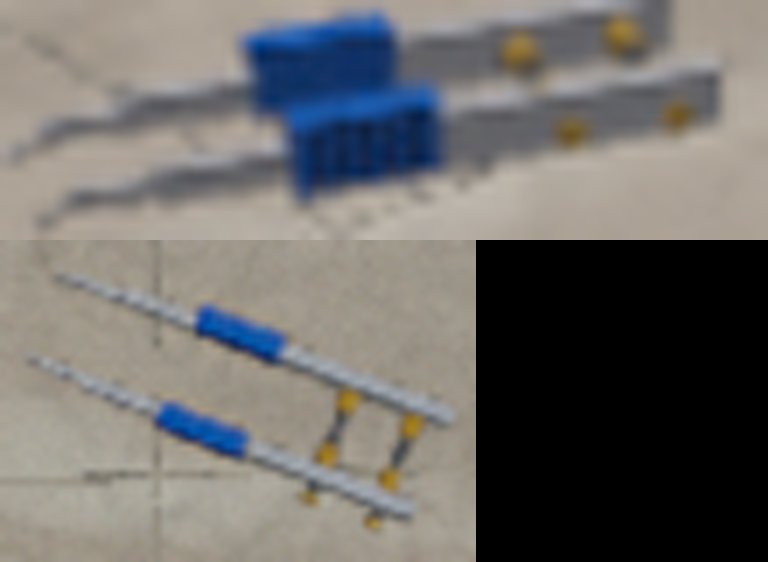

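```bash
cat >> h.py <<'E'
FC=np.array([.633,.0714]);FY=np.radians(-15.2)
def f2w(x,y,z): # fixture mm -> world m
    c,s=np.cos(FY),np.sin(FY);return [FC[0]+(c*x-s*y)/1e3,FC[1]+(s*x+c*y)/1e3,z/1e3]
def best(pos,yaw): # of the two half-turn twins the one with the smaller last joint
    o=[]
    for a in(yaw,yaw+np.pi):
        j=robot.inverse_kinematics(pos,q(a))
        if j is not None:o.append((abs(j[5]),a,j))
    o.sort(key=lambda t:t[0]);return o[0][1]
E
python3 - <<'E'
from h import *
Y=FY+np.pi/2;p=f2w(-54,-28,90)
Y=best(p,Y);Q=q(Y);print(Y,robot.get_time())
robot.clamp();print("shut",robot.get_opening())
robot.movep(p,Q)
robot.movel(f2w(-54,-28,12),.12)
print(robot.movel(f2w(-2,-26,12),.05,stop_force=7),robot.get_position()[:2],f2w(-6,-26,0))
robot.movel(f2w(-30,-28,12),.12);robot.movel(f2w(-30,-28,50),.2);robot.movel(f2w(18,-108,50),.25);robot.movel(f2w(18,-108,12),.15)
print(robot.movel(f2w(18,-50,12),.05,stop_force=7),robot.get_position()[:2],f2w(18,-54.5,0))
robot.movel(f2w(18,-75,12),.12);robot.movel(f2w(18,-75,50),.2);robot.movel(f2w(-30,5,50),.25);robot.movel(f2w(-30,5,12),.15)
print(robot.movel(f2w(-1,5,12),.04,stop_force=8),robot.get_position()[:2],f2w(-6,5,0))
robot.movel(f2w(-30,5,12),.12);robot.movel(f2w(-30,5,60),.2)
p=f2w(-150,-90,200);robot.movep(p,Q)
print(robot.get_time())
robot.open_gripper()
im=save("top","top1.png",(195,295,140,200),(800,480))
b=[d["region"] for d in robot.silhouettes("blank","top")];hsv=cv2.cvtColor(im,cv2.COLOR_RGB2HSV)
for r in b: print(rect("top",r,.022),np.median(hsv[...,0][r]))
print(f2w(20,5,0),np.degrees(FY),robot.get_time())
E
```

```text
1.3055062804917585 1.0
shut 5.869491301976289e-05
True [0.6211982  0.04733091] [np.float64(0.6203929823885037), np.float64(0.04788270621556509), 0.0]
True [0.63678085 0.01629515] [np.float64(0.6360809866645745), np.float64(0.014087195835723466), 0.0]
True [0.62948416 0.07734897] [np.float64(0.6285208469263704), np.float64(0.07779821754420675), 0.0]
12.3917
((653.8841552734375, 70.56861877441406), (89.51348876953125, 31.422880172729492), 74.81928253173828) 23.0
[np.float64(0.6536112757826505), np.float64(0.07098129889954427), 0.0] -15.2 13.275
```

View pics/top1.png

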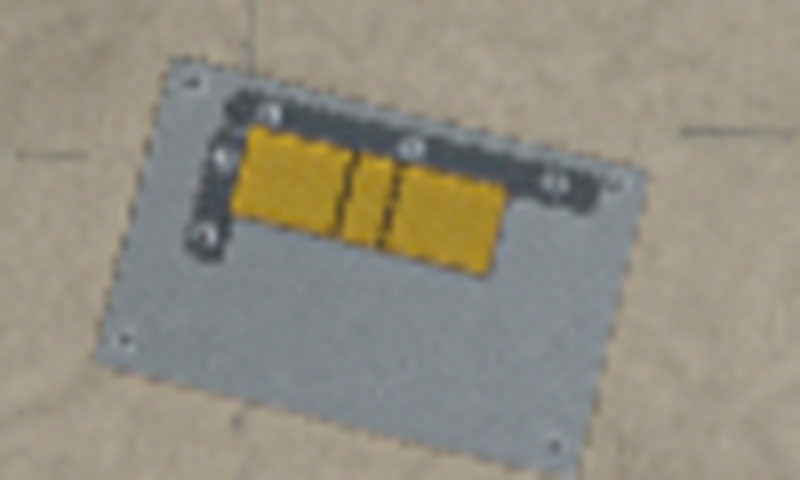

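The crop shows the brass blank (centre about 370,200) flush against the fence and end stop, which agrees with the contact positions, so it's home. A plain clamp at 60 N would shut the tweezers fully. My plan is to move them beside the plate and squeeze the left blade with the finger sides while the right blade rests on the plate edge. I'll then clamp on a guide pin and the left grip's end to hold that squeeze.

Run:
```python
from h import *
TY=np.radians(-21.6);T=np.array([.467,-.1955])
a=best([*T,.1],TY+np.pi/2); D=(FY+np.pi/2)-TY
for k in(0,np.pi,-np.pi):
    j=robot.inverse_kinematics([*T,.006],q(a+k));j2=robot.inverse_kinematics(f2w(-100,20,6),q(a+k+D))
    print(np.round(a+k,2),None if j is None else np.round(j,2)[[0,5]],None if j2 is None else np.round(j2,2)[[0,5]])
ok=[k for k in(0,np.pi) if all(r is not None and abs(r[5])<2.5 for r in(robot.inverse_kinematics([*T,.006],q(a+k)),robot.inverse_kinematics(f2w(-100,20,6),q(a+k+D))))]
a+=ok[0]
robot.movep([*T,.09],q(a));robot.movel([*T,.006],.12)
robot.clamp();print("open",robot.get_opening(),robot.get_grasp_force())
robot.movel([*T,.09],.12);robot.wait(.25)
print("after lift",robot.get_opening(),robot.get_grasp_force())
robot.movep(f2w(-100,20,90),q(a+D))
save("top","t2.png",(200,330,130,230),(780,600))
robot.movel(f2w(-100,20,8),.1)
print(robot.get_contact_force(),robot.get_time())
```

```text
4.34 [-0.51  1.44] [0.11 0.38]
7.48 [-0.51 -1.7 ] None
1.19 [-0.51 -1.7 ] None
open 0.018062061665748197 61.04026794433594
after lift 0.017222400413177335 59.37614858150482
[-5.42199106 -1.77604646  8.98092451] 20.475
```

View pics/t2.png

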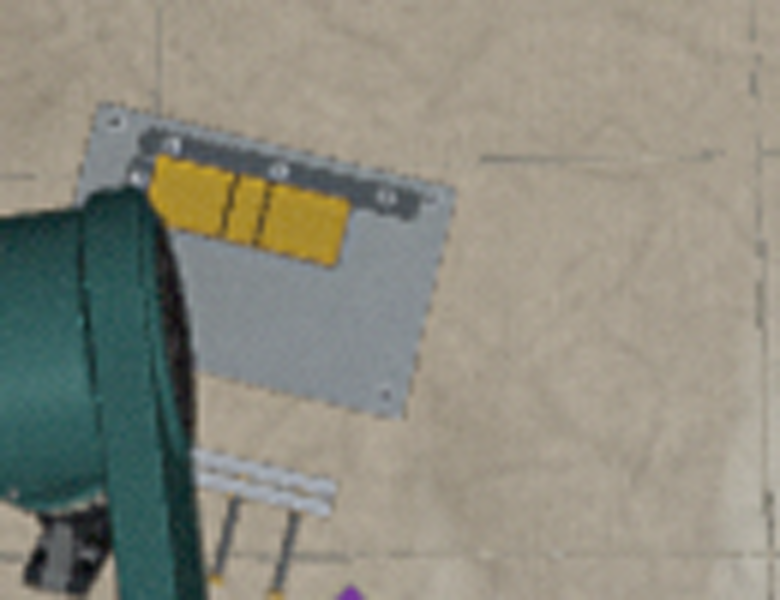

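Run:
```python
from h import *
robot.open_gripper()
Q=robot.get_tcp_rot()
robot.movel(f2w(-100,20,110),.2)
robot.movep(f2w(-190,-160,200),Q)
im=save("top","t3.png",(215,285,170,230),(700,600))
cv2.imwrite("pics/t3full.png",im[:,:,::-1])
m=blobs(im,(100,150,60),(130,255,255),(215,285,180,230))
N,l,s,c=cv2.connectedComponentsWithStats(m)
for i in range(1,N):
    if s[i,4]>5: print("grip",s[i].tolist(),c[i],p2w("top",c[i],.018)[0])
print(robot.get_time())
```

```text
grip [221, 197, 12, 5, 35] [226.34285714 199.17142857] [0.56131151 0.11135484 0.018     ]
grip [217, 211, 13, 6, 32] [222.9375 213.5625] [0.52264242 0.12127335 0.018     ]
22.7333
```

View pics/t3.png

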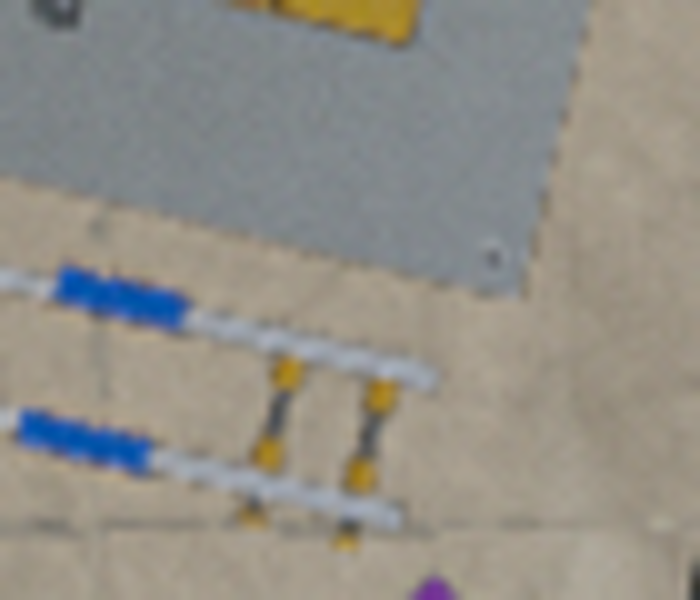

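```bash
cat >> h.py <<'E'
X=np.array(f2w(1,0,0))-np.array(f2w(0,0,0));X/=np.linalg.norm(X)
E
python3 - <<'E'
from h import *
G=np.radians(73.6);fin=f2w(-67,29,40)
c=[]
for k in(0,np.pi,-np.pi):
    j1=robot.inverse_kinematics(f2w(-141,8.2,-6),q(G+k));j2=robot.inverse_kinematics(fin,q(G+k-np.pi/2))
    print(k,None if j1 is None else np.round(j1,2),None if j2 is None else np.round(j2,2))
    if j1 is not None and j2 is not None:c.append((max(abs(j1[5]),abs(j2[5])),k))
G+=min(c)[1];open("G","w").write(str(G))
robot.movep(f2w(-141,8.2,60),q(G))
print(robot.movel(f2w(-141,8.2,-6),.1,stop_force=6))
f0=robot.get_contact_force()
robot.movel(f2w(-120,8.2,-6),.06)
for x in(-117,-114,-112,-110,-107,-104,-101,-98,-96):
    robot.movel(f2w(x,8.2,-6),.05);print(x,np.round((robot.get_contact_force()-f0)@X,2),end="; ")
print(robot.get_time())
im=save("top","t4.png",(200,290,165,235),(771,600));cv2.imwrite("pics/t4full.png",im[:,:,::-1])
E
```

```text
0 [ 0.12  0.18  1.76 -0.    1.2  -1.17] [ 0.1   0.28  1.54 -0.    1.33  0.39]
3.141592653589793 [ 0.12  0.18  1.76 -0.    1.2   1.98] None
-3.141592653589793 [ 0.12  0.18  1.76 -0.    1.2   1.98] None
False
-117 -1.37; -114 0.77; -112 0.28; -110 -3.55; -107 -2.75; -104 -4.75; -101 -4.59; -98 -5.62; -96 -6.46; 27.4083
```

View pics/t4.png

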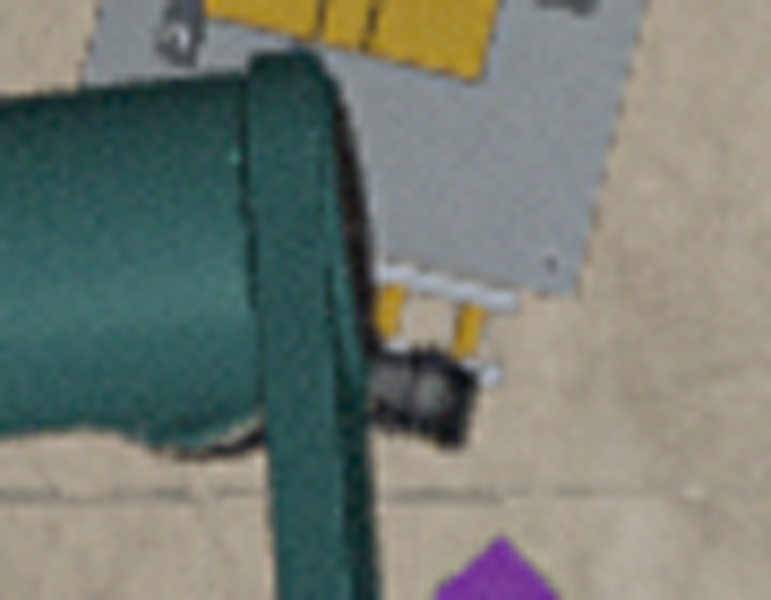

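Run:
```python
from h import *
G=float(open("G").read())
robot.movel(f2w(-92.5,8.2,-6),.05)
F=[]
for i in range(4): robot.wait(.05);F.append(robot.get_contact_force()@X)
print(np.round(F,2))
im=robot.capture("side");cv2.imwrite("pics/s5full.png",im[:,:,::-1])
P=w2p("side",[f2w(-72,96,3),f2w(-72,0,3)]);print(P)
c=P[0];a,b=int(c[0])-28,int(c[1])-22
A=cv2.resize(im[b:b+44,a:a+56,::-1],(560,440),interpolation=cv2.INTER_CUBIC)
t=robot.capture("top");cv2.imwrite("pics/t5full.png",t[:,:,::-1]);B=cv2.resize(t[192:218,238:262,::-1],(240,260),interpolation=cv2.INTER_CUBIC)
o=np.zeros((440,800,3),np.uint8);o[:,:560]=A;o[:260,560:]=B;cv2.imwrite("pics/s5.png",o);print(a,b,robot.get_time())
```

```text
[-6.91 -6.55 -6.27 -5.71]
[[325.98549018 277.56208047]
 [303.5527379  252.38554245]]
297 255 28.0083
```

View pics/s5.png

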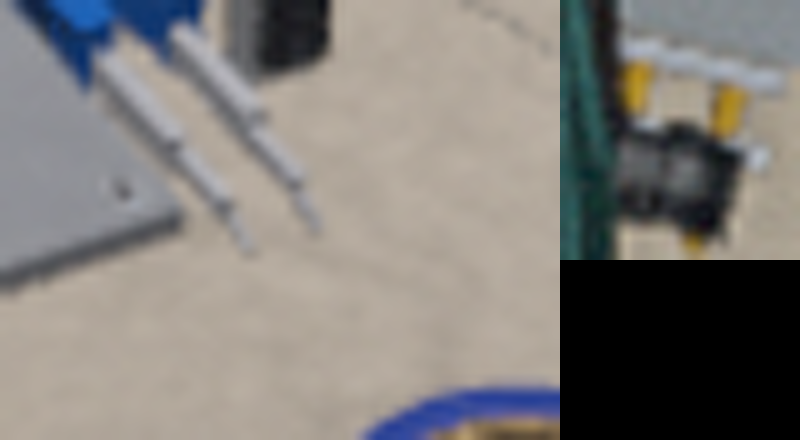

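Run:
```python
from h import *
p=p2w("side",[[321.8-.5,279.9-.5],[328.8-.5,278.1-.5]],.002);print(p,p[0]-p[1],np.linalg.norm(p[0]-p[1]))
c,s=np.cos(FY),np.sin(FY)
for v in p: d=v[:2]-FC;print("fix",(c*d[0]+s*d[1])*1e3,(-s*d[0]+c*d[1])*1e3)
# blade pairs in the same picture (parallel): points at the step of the blades
r=p2w("side",[[297+18.2-.5,255+14.5-.5],[297+26.2-.5,255+11.6-.5]],.006);print(np.linalg.norm(r[0]-r[1]),r[0]-r[1])
```

```text
[[0.59906264 0.17973304 0.002     ]
 [0.58436429 0.18537366 0.002     ]] [ 0.01469835 -0.00564062  0.        ] 0.01574350765635781
fix -61.15386314202129 95.64516105380234
fix -76.81692118633343 97.2347037636108
0.019904956910300198 [ 0.01939566 -0.00447389  0.        ]
```

Run:
```python
from h import *
G=float(open("G").read())
robot.clamp();print("open",robot.get_opening(),"grasp",robot.get_grasp_force(),"F",np.round(robot.get_contact_force(),1))
if .055<robot.get_opening()<.08:
    robot.movel(f2w(-92.5,8.2,5),.05)
    print("open",robot.get_opening(),robot.get_grasp_force())
    robot.movel(f2w(-112,8.2,65),.1)
    print("open",robot.get_opening(),robot.get_grasp_force())
print(robot.get_time())
im=robot.capture("side");cv2.imwrite("pics/s6full.png",im[:,:,::-1])
P=w2p("side",[f2w(-85,60,70)]);c=P[0];a,b=int(c[0])-40,int(c[1])-30
cv2.imwrite("pics/s6.png",cv2.resize(im[b:b+60,a:a+80,::-1],(800,600),interpolation=cv2.INTER_CUBIC));print(a,b)
```

```text
open 0.065113025050928 grasp 62.80936529983592 F [-12.4  -6.8  14.1]
open 0.06431977568514265 72.21544103231281
open 0.06415534977851232 72.27373101515695
29.5
283 210
```

View pics/s6.png

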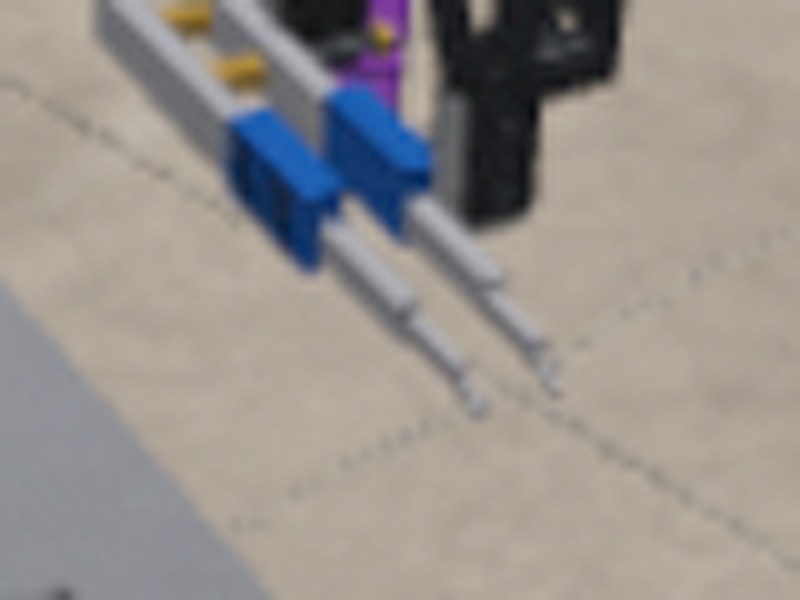

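```bash
cat >> h.py <<'E'
def w2f(v):
    d=(np.asarray(v)[:2]-FC)*1e3;c,s=np.cos(FY),np.sin(FY);return np.round([c*d[0]+s*d[1],-s*d[0]+c*d[1]],1)
E
python3 - <<'E'
from h import *
px=[[330.7,250.4],[338.2,248.3]]
for z in(.061,.071,.081):
    p=p2w("side",px,z);print(z,w2f(p[0]),w2f(p[1]),np.linalg.norm(p[0]-p[1]))
# step point of blades, and grips' front top outer corners (z+20)
st=p2w("side",[[283+41-.5,210+30.5-.5],[283+49.8-.5,210+27.5-.5]],.077);print("step",[w2f(v) for v in st],np.linalg.norm(st[0]-st[1]))
g=p2w("side",[[283+33.5-.5,210+19.2-.5],[283+42.9-.5,210+15.6-.5]],.091);print("gripfront",[w2f(v) for v in g],np.linalg.norm(g[0]-g[1]))
print(w2f(robot.get_position()),robot.get_position()[2])
E
```

```text
0.061 [-86.   86.4] [-103.1   87.1] 0.017202032866134188
0.071 [-78.4  97.6] [-95.2  98.4] 0.016844955553378605
0.081 [-70.8 108.9] [-87.3 109.7] 0.016487878240623144
step [array([-79.5,  68. ]), array([-100.9,   67. ])] 0.02137431478599721
gripfront [array([-75.8,  43.6]), array([-99.8,  40.7])] 0.02415834624172485
[-112.5    7.9] 0.0641646358749034
```

Run:
```python
from h import *
G=float(open("G").read())
robot.movep(f2w(-69.2,30.1,75),q(G-np.pi/2))
robot.movel(f2w(-69.2,30.1,36),.08)
robot.wait(.2)
print("open",robot.get_opening(),robot.get_grasp_force(),robot.get_time(),w2f(robot.get_position()),robot.get_position()[2])
A=robot.capture("top");B=robot.capture("side")
cv2.imwrite("pics/t7full.png",A[:,:,::-1]);cv2.imwrite("pics/s7full.png",B[:,:,::-1])
ct=w2p("top",[f2w(20,5,22)])[0];cs=w2p("side",[f2w(20,5,22)])[0];print(ct,cs)
def crop(im,c,w,h,k):
    a,b=int(c[0])-w//2,int(c[1])-h//2;print(a,b);return cv2.resize(im[b:b+h,a:a+w,::-1],(w*k,h*k),interpolation=cv2.INTER_CUBIC)
o=np.hstack([crop(A,ct,40,60,10),crop(B,cs,40,60,10)]);cv2.imwrite("pics/f7.png",o)
```

```text
open 0.0641932572924066 72.30061814188957 31.8 [-68.6  30.3] 0.03681217108229242
[240.43393596 164.67721946] [266.62031748 258.25869902]
220 134
246 228
```

View pics/f7.png

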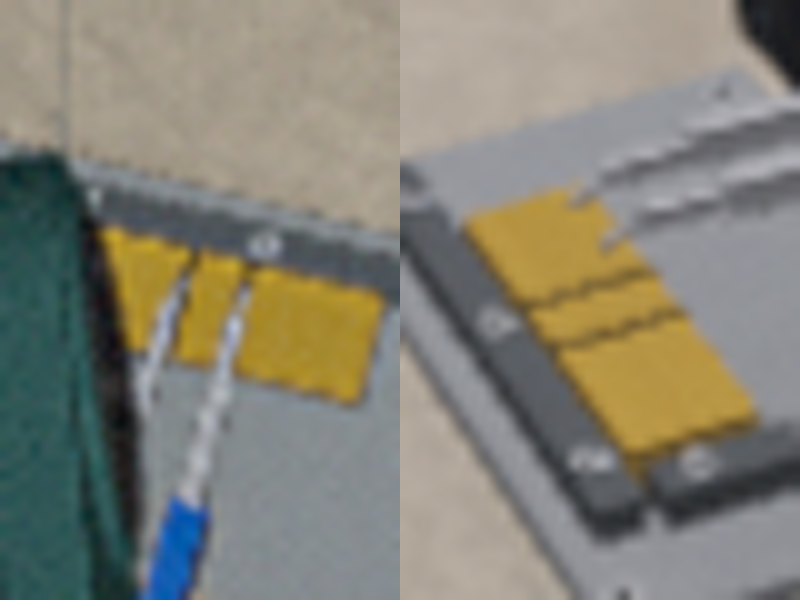

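Run:
```python
from h import *
from scipy.optimize import least_squares
obs={"right":([244.2-.5,161.7-.5],[264.1-.5,248.2-.5]),"left":([238.8-.5,160.9-.5],[266.9-.5,252.4-.5])}
for k,(t,s) in obs.items():
    r=least_squares(lambda P:np.r_[w2p("top",P)[0]-t,w2p("side",P)[0]-s],[.65,.07,.04])
    print(k,w2f(r.x),r.x[2],r.fun.round(2),[ (n,z,w2f(p2w(n,u,z)[0]).tolist()) for n,u in(("top",t),("side",s)) for z in(.041,.045)])
# where the lines show in each camera, for the same bias
L={"top":[[19.0,25.2,17.5,36],[24.9,26.2,23,37.0]],"side":[[12.3,30.2,24.6,26.8],[14.8,34.6,28.5,31]]}
for n,o in(("top",(220,134)),("side",(246,228))):
    for l in L[n]:
        e=p2w(n,[[o[0]+l[0]-.5,o[1]+l[1]-.5],[o[0]+l[2]-.5,o[1]+l[3]-.5]],.022);print(n,w2f(e[0]),w2f(e[1]))
```

```text
right [24.6 -3.1] 0.046077525875799545 [-0.74  0.91 -0.93 -0.06] [('top', 0.041, [28.2, -3.7]), ('top', 0.045, [27.6, -4.2]), ('side', 0.041, [20.3, -8.4]), ('side', 0.045, [22.4, -3.4])]
left [24.1 11.3] 0.04450370138923301 [-0.59  0.72 -0.73 -0.04] [('top', 0.041, [26.9, 10.8]), ('top', 0.045, [26.3, 10.2]), ('side', 0.041, [21.0, 7.8]), ('side', 0.045, [23.1, 12.8])]
top [34.6 14.1] [ 5.  10.8]
top [35.8 -2.1] [ 5.9 -4.3]
side [36.  -5.2] [ 7.7 -4.3]
side [37.2 11. ] [ 6.4 12.8]
```

Run:
```python
from h import *
print(robot.movel(f2w(-73.2,31.1,24),.03,stop_force=8))
robot.wait(.2)
print("open",robot.get_opening(),robot.get_grasp_force(),robot.get_time(),w2f(robot.get_position()),robot.get_position()[2])
A=robot.capture("top");B=robot.capture("side")
ct=w2p("top",[f2w(15,5,22)])[0];cs=w2p("side",[f2w(15,5,22)])[0]
def crop(im,c,w,h,k):
    a,b=int(c[0])-w//2,int(c[1])-h//2;print(a,b);return cv2.resize(im[b:b+h,a:a+w,::-1],(w*k,h*k),interpolation=cv2.INTER_CUBIC)
cv2.imwrite("pics/f8.png",np.hstack([crop(A,ct,28,40,14),crop(B,cs,28,40,14)]))
```

```text
False
open 0.06425215297490913 72.29249060153961 32.675 [-73.   31.2] 0.024236935471600454
225 146
254 237
```

View pics/f8.png

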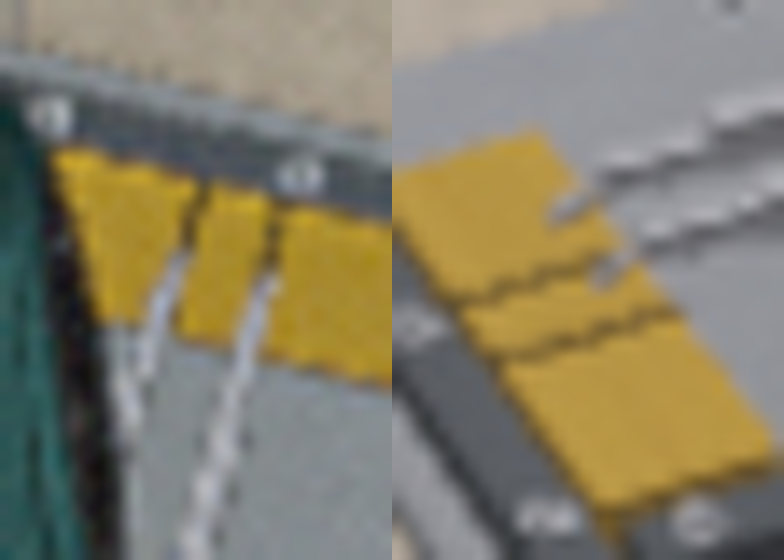

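Run:
```python
from h import *
for n,o,pts in(("top",(225,146),{"R":(270,272),"L":(178,252),"lineR":(271,255),"lineL":(188,240)}),("side",(254,237),{"R":(163,214),"L":(206,279),"lineR":(135,280),"lineL":(200,335)})):
    for k,u in pts.items():
        print(n,k,[w2f(p2w(n,[o[0]+u[0]/14-.5,o[1]+u[1]/14-.5],z)[0]).tolist() for z in((.022,) if "line" in k else (.028,.031,.034))])
```

```text
top R [[20.5, -4.7], [20.1, -5.1], [19.6, -5.5]]
top L [[20.2, 13.4], [19.7, 13.0], [19.2, 12.6]]
top lineR [[24.7, -3.4]]
top lineL [[23.8, 12.9]]
side R [[16.6, -9.9], [18.1, -6.2], [19.7, -2.4]]
side L [[17.4, 8.0], [18.9, 11.6], [20.5, 15.2]]
side lineR [[24.2, -3.9]]
side lineL [[20.8, 12.9]]
```

```bash
cat > m.py <<'E'
from h import *
def avg(n,N=6): return np.mean([robot.capture(n).astype(np.float32) for _ in range(N)],0)
def warp(n,im,xs,ys,z):
    g=np.array([f2w(x,y,z) for x in xs for y in ys]);uv=w2p(n,g).astype(np.float32).reshape(len(xs),len(ys),2)
    return cv2.remap(im,uv[...,0]-0,uv[...,1]-0,cv2.INTER_LINEAR)
def peaks(p,ys):
    b=np.percentile(p,30);w=np.clip(p-b-.25*(p.max()-b),0,None);out=[]
    N,l=cv2.connectedComponents((w>0).astype(np.uint8).reshape(1,-1));l=l[0]
    for i in range(1,N):
        k=l==i;out.append((round(float((w[k]*ys[k]).sum()/w[k].sum()),1),round(float(w[k].sum())*.5)))
    return out
ims={n:avg(n) for n in("top","side")}
np.savez("avg.npz",**ims)
ys=np.arange(-18,26,.5)
for n in ims:
    for x in(7,9,11,13,15,17,19,21,23):
        W=warp(n,ims[n],np.array([x-1,x,x+1]),ys,.031).mean(0);print(n,"blade",x,peaks(W[:,2],ys))
    for x in(24,28,32) if n=="top" else (14,22,30):
        W=warp(n,ims[n],np.array([x-1,x,x+1]),ys,.022).mean(0);print(n,"line",x,peaks(-W[:,0],ys))
print(robot.get_time())
E
python3 m.py
```

```text
top blade 7 [(-0.5, 158), (18.0, 195)]
top blade 9 [(-0.3, 304), (17.9, 280)]
top blade 11 [(-0.4, 412), (18.0, 333)]
top blade 13 [(-0.6, 393), (18.1, 356)]
top blade 15 [(-0.7, 371), (17.7, 382)]
top blade 17 [(-0.6, 326), (17.3, 334)]
top blade 19 [(-0.6, 297), (17.0, 301)]
top blade 21 [(-1.2, 291), (16.9, 240)]
top blade 23 [(-1.6, 219), (16.5, 182)]
top line 24 [(-0.2, 117), (16.0, 89)]
top line 28 [(-0.6, 136), (16.1, 113)]
top line 32 [(-0.1, 125), (16.5, 116)]
side blade 7 [(11.0, 15)]
side blade 9 [(9.7, 30)]
side blade 11 [(7.4, 35)]
side blade 13 [(8.2, 28)]
side blade 15 [(11.2, 20)]
side blade 17 [(9.5, 34)]
side blade 19 [(10.5, 29)]
side blade 21 [(-1.2, 0), (16.2, 13)]
side blade 23 [(-3.6, 3), (1.4, 0), (15.3, 13)]
side line 14 [(-13.3, 161), (25.2, 14)]
side line 22 [(-13.4, 136), (25.3, 14)]
side line 30 [(-12.3, 17), (-0.7, 5), (11.0, 6)]
33.375
```

```bash
sed -i 's/ys,.031)/ys,31)/;s/ys,.022)/ys,22)/' m.py; sed 's/^ims=.*/ims=dict(np.load("avg.npz"))/;s/^np.savez.*//' m.py > m2.py; python3 m2.py
```

```text
top blade 7 [(-4.4, 409), (13.6, 331)]
top blade 9 [(-4.5, 379), (13.6, 356)]
top blade 11 [(-4.6, 349), (13.2, 360)]
top blade 13 [(-4.5, 315), (12.8, 321)]
top blade 15 [(-4.6, 280), (12.6, 270)]
top blade 17 [(-5.2, 283), (12.4, 224)]
top blade 19 [(-5.5, 164), (12.0, 156)]
top blade 21 [(-5.5, 49), (12.0, 67)]
top blade 23 [(-15.5, 3), (-7.3, 0), (1.0, 1), (6.0, 2), (12.1, 10), (24.9, 4)]
top line 24 [(-3.3, 141), (12.9, 112)]
top line 28 [(-2.9, 118), (13.5, 116)]
top line 32 [(-2.7, 102), (12.4, 142)]
side blade 7 [(-16.2, 66), (1.6, 134), (20.3, 127)]
side blade 9 [(-15.8, 54), (1.0, 66), (19.6, 80)]
side blade 11 [(-12.3, 65), (3.3, 62), (17.5, 9)]
side blade 13 [(-8.3, 67), (8.4, 125)]
side blade 15 [(-7.1, 148), (9.5, 194)]
side blade 17 [(-6.2, 195), (10.7, 174)]
side blade 19 [(-5.4, 133), (11.9, 117)]
side blade 21 [(-4.2, 42), (13.4, 54)]
side blade 23 [(-7.4, 50), (14.7, 18)]
side line 14 [(-15.9, 35), (-1.5, 223), (13.1, 100)]
side line 22 [(-3.6, 134), (13.5, 128)]
side line 30 [(-2.9, 139), (13.1, 135)]
33.375
```

```bash
cat > m3.py <<'E'
import re
src=open("m.py").read().split("ims=")[0];exec(src)
ys=np.arange(-18,26,.5)
def gaps(n,im,tip,z,dy=0):
    r=[]
    for x in np.arange(tip-9,tip+1,1.):
        pk=sorted(peaks(warp(n,im,np.array([x-1,x,x+1]),ys,z).mean(0)[:,2],ys),key=lambda t:-t[1])[:2]
        if len(pk)==2: pk.sort();r.append((pk[0][0],pk[1][0]))
    r=np.array(r);return np.round(r[:,1]-r[:,0],1).tolist()
E
python3 - <<'E'
exec(open("m3.py").read())
for n,f in(("top","t7full"),("side","s7full")):
    im=cv2.imread(f"pics/{f}.png")[:,:,::-1].astype(np.float32).copy();print(f,gaps(n,im,24,43.5))
a=dict(np.load("avg.npz"))
for n in a: print("avg",n,gaps(n,a[n],20,31))
for n in a: print("now",n,gaps(n,avg(n,4),20,31))
# tail spacing check at open (picture t3, true 34 at points): blade pair spacing behind the grips vs. now is not needed
print(robot.get_time())
E
```

```text
t7full [18.0, 17.9, 17.7, 17.6, 17.6, 17.5, 17.3, 17.0, 16.7, 16.5]
s7full [14.1, 12.6, 21.0, 21.3, 21.5, 21.7, 22.4, 23.7, 25.3]
avg top [17.8, 17.5, 17.3, 17.2, 17.2, 17.4, 17.6, 17.6, 17.5, 17.4]
avg side [15.6, 17.3, 16.7, 16.5, 16.6, 16.7, 16.9, 17.1, 17.3, 17.7]
now top [17.6, 17.4, 17.2, 17.0, 17.2, 17.3, 17.5, 17.5, 17.4, 17.2]
now side [15.5, 17.2, 16.7, 16.4, 16.5, 16.8, 16.9, 17.1, 17.4, 17.8]
33.775
```

Run:
```python
exec(open("m3.py").read())
robot.movel(f2w(-73.2,32.6,24),.02);robot.wait(.4)
for n in("top","side"):
    im=avg(n,4);print(n,"gap",gaps(n,im,20,31))
    for x in(18,20): print(" tips",x,peaks(warp(n,im,np.array([x-1,x,x+1]),ys,31).mean(0)[:,2],ys))
    for x in(25,28,31): print(" lines",x,peaks(-warp(n,im,np.array([x-1,x,x+1]),ys,22).mean(0)[:,0],ys))
b=max((d for d in robot.silhouettes("blank","top")),key=lambda d:d["conf"]);print(robot.get_opening(),robot.get_grasp_force(),robot.get_time())
```

```text
top gap [18.0, 18.0, 17.8, 17.4, 17.1, 16.9, 16.9, 16.9, 16.8, 16.7]
 tips 18 [(-3.4, 159), (13.5, 276)]
 tips 20 [(-3.1, 56), (13.6, 184)]
 lines 25 [(-3.3, 115), (13.1, 116)]
 lines 28 [(-2.9, 119), (13.4, 119)]
 lines 31 [(-2.8, 121), (12.7, 149)]
side gap [9.2, 17.0, 17.2, 17.4, 17.4, 17.5, 17.6, 17.8, 17.6, 17.3]
 tips 18 [(-4.9, 180), (12.9, 125)]
 tips 20 [(-3.8, 83), (13.5, 95)]
 lines 25 [(-3.0, 90), (12.7, 141)]
 lines 28 [(-3.7, 133), (12.7, 131)]
 lines 31 [(-2.6, 129), (13.0, 130)]
0.06455944707267425 72.29045963147655 34.875
```

```bash
python3 -c "
from rig import robot
print(robot.hand_in())"
```

```text
the job is handed in; nothing more can be done
None
```

I handed the job in at about 35 s with the blank home against both stops and the tweezers held with one point 8–10 mm above each line, but no verdict came back. The points measured about 17 mm apart (limit 17.8 mm) and within about 1 mm of the lines, and I viewed 11 pictures, one over the limit of 10.

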